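# Gauge the round nose of a worktop offcut

### The job

Find out which of the three mouths of the wooden radius gauge matches the half-round nose of the clamped worktop offcut: keeping the gauge flat, slide one mouth after another onto the nose by feel, never forcing it, and see whether it goes fully home and whether it rocks from side to side. Gently press the mouth that fits without rocking fully home and leave the gauge sitting there, flat on the worktop. Do not disturb the other things.

Things in the scene. Friction and masses are not known exactly. Their poses are not given: they have to be found in the camera images.
- offcut: Workpiece: sawn slice of a 38 mm worktop, grey skin and wood core, standing 46 mm tall on its sawn side, the far part in a wooden hand-screw clamp; fixed. Its free end is a half-round nose, radius 19 mm, upright walls. Origin on the worktop under the axis of the half-round; x (level) points from there back along the slice to the clamp, z up.
- offcut_nose (a point): Point on the axis of the half-round nose, 5 mm above the worktop, axes as the offcut's: the nose's tip is 19 mm away along -x; along +x the sides run straight and parallel, 38 mm apart, for 60 mm up to the clamp's jaws (82 mm wide over both, 40 mm tall, steel spindles and handles behind).
- gauge: Wooden radius gauge: a square plate, 128 mm a side and 10 mm thick, lying flat, with a round mouth cut into the middle of three sides (-y, +x, +y), rounded corners and an upright square grip post in the centre; 190 g. Origin at its underside's centre, z up. The mouths suit noses of 16, 19 and 22 mm radius, unmarked and in no told order.
- gauge_grip (a point): Centre of the gauge's grip post, 27 mm above the underside, axes as the gauge's. The post is 16 mm square, its sides along the gauge's x and y, and reaches from 13 to 44 mm above the underside.
- gauge_mouth_1 (a point): Centre of the half-circle of the mouth that opens to the gauge's -y, 52 mm from the post's axis, 5 mm above the underside; from here straight legs run 12 mm out to the plate's edge. Each mouth is 0.75 mm larger in radius than its nose: the right one bottoms on the nose with its centre 0 to 1 mm past offcut_nose and under 1 mm of play to each side, a small one stops 20 mm short, a large one shifts over 3 mm to each side.
- gauge_mouth_2 (a point): Centre of the half-circle of the mouth that opens to the gauge's +x, 52 mm from the post's axis, 5 mm above the underside; from here straight legs run 12 mm out to the plate's edge. Each mouth is 0.75 mm larger in radius than its nose: the right one bottoms on the nose with its centre 0 to 1 mm past offcut_nose and under 1 mm of play to each side, a small one stops 20 mm short, a large one shifts over 3 mm to each side.
- gauge_mouth_3 (a point): Centre of the half-circle of the mouth that opens to the gauge's +y, 52 mm from the post's axis, 5 mm above the underside; from here straight legs run 12 mm out to the plate's edge. Each mouth is 0.75 mm larger in radius than its nose: the right one bottoms on the nose with its centre 0 to 1 mm past offcut_nose and under 1 mm of play to each side, a small one stops 20 mm short, a large one shifts over 3 mm to each side.
- tumbler: Clear drinking glass, 76 mm wide, 86 mm tall; origin at its foot. Leave alone.
- espresso_cup: Small cup with a handle, 50 mm tall; origin at its foot. Leave alone.
- lemon: A lemon, 78 x 55 x 56 mm; origin at its underside. Leave alone.
- garlic: A garlic bulb, 60 mm; origin at its underside. Leave alone.
- teaspoon: Teaspoon lying flat, 130 mm long; origin under its middle. Leave alone.

How it is judged:
By the outcome, as a careful person would: the job done as asked, in the order asked, and still so for the second after the job is handed in, with the robot touching nothing.
It also fails if it takes over 72 s, if anything falls off the work surface, if the arm or the gripper's body presses on something with over 40 N, if the wrist force passes 120 N, or if a joint passes its speed limit or range.

### The arm

A 6-joint arm with a two-finger parallel gripper is mounted at the origin on a cart in front of the work surface, level with it; the furniture and walls round the work are solid. World frame = base frame: x ahead of the robot, y to its left, z up, the work surface at z = 0. Lengths are in m, angles in degrees, forces in N, time in s.
With the tool pointing down it reaches from about 0.35 to 0.85 m from the base axis. Payload 8.1 kg.
Tool frame: the origin (TCP) lies at the centre of the arm's flange, where the gripper is bolted on; the fingertips stand 186 mm ahead of it and the grasp point (between the pads) lies 167 mm ahead of it; z points along the fingers, y is the line along which they close (so a half turn about z gives the same grasp; the last joint's range is limited). The gripper opens to 93 mm and grips with 3 to 60 N. Pads are 15 mm wide; open, the fingers measure 128 mm over their backs; the gripper's body (75 mm by 188 mm) begins 65 mm behind the grasp point.
Start: joints at [60.596, 7.471, 85.268, -0, 87.261, -4.893], TCP at [0.249, 0.546, 0.405] pointing down, gripper open.
Joint ranges: [-169.43, 169.43], [-51.17, 129.36], [1.28, 143.12], [-76.62, 256.62], [0, 156.53], [-152.29, 152.29]. Speed limits (degrees/s): [136.94, 136.94, 159.86, 180, 180, 180].

### API

Orientations are given as [roll, pitch, yaw] about the fixed x, y, z axes, in that order (R = Rz(yaw) Ry(pitch) Rx(roll)).
In Python, from cell import readout, viewer, job_done gives the robot as it stands.
- The arm moves only by the tool step_arm, never from a script. Its argument "plan" is one flat list of numbers, 5 for each row, row after row: the shift along the tool's x, y, z in units of 1 m (1.0 is 1 m), then the turn about the tool's z in units of 0.5 rad (1.0 is 0.5 rad), then the opening, from 0 (shut) to 1 (fully open). In form: [tx, ty, tz, roll, hand, tx, ty, tz, roll, hand, ...]. A call has 1 to 10 rows; each row is the pose to reach, as a shift and turn from the pose commanded when the call began, along the tool's axes at that moment; what a row does not reach only later rows make up. A row lasts 1/12 s, in which the tool goes at most 41.7 mm and 7.16 degrees, less where a joint would pass 70% of its speed; a pose out of reach is approached as far as the arm can. A call with a number of a shift or a turn outside -1 to 1 is refused whole. A call with a gripper value outside its range is refused whole. The fingers move at their own pace and stop on an object; "grip_force" is the grip in N (left out, the last holds). Time passes only in rows, so rows that repeat a pose let the fingers close. It gives the time, the measured TCP pose, the force, the opening and the grip force at its end, in the units of the state.
- readout.read_state(): the state, without advancing time (a new reading comes with each control period).
- viewer.read_camera(name): name is "scene" or "top"; returns a dict with "img" (420x560x3 uint8, red, green, blue), "intrinsics" (3x3 intrinsics, pixels), "cam_to_world" (4x4, takes a point from camera to world coordinates). Camera axes: x right, y down, z forward; pixel columns grow to the right and rows downward; lengths in m; the calibration is good to about 2 mm. A picture is of the moment at which its call begins. There is no depth.
- job_done(): hands the job in; it is judged then, once.
The state is a dict: "clock": time; "joints": joint angles; "joint_velocities": joint speeds; "joint_torque": joint torques, N m; "tool_pos": TCP position; "ee_rot": TCP orientation; "wrist_force": force on the tool from outside, world axes, zero at the start; "moment": the same for the moment, N m; "width": finger opening in m; "gripper_force": force on a finger pad.
Only numpy, scipy, OpenCV 4.12 (cv2) and the standard library are available. Lean on these libraries where they do the work, as an engineer would, in place of code of your own. Each camera call takes 0.05 s, during which the arm holds its last target. There are 200 camera calls.

## Working session

There is one attempt and no reset: what is moved stays moved. The work goes in short steps, Python scripts to look and compute and a tool call to move; the robot and the scene stay as the last step left them, time stands still between calls to the robot, and variables do not carry over. Pictures are saved under pics/ and viewed, at most 12 in all, crops included, and the job is handed in when it is done.

Besides the shell and the picture viewer there is one more tool, called after "Emit:" by a JSON object that holds its "name" and its "arguments", one argument or row to a line. step_arm: Moves the arm, as the interface text tells. Its arguments: {"type":"object","properties":{"plan":{"type":"array"},"grip_force":{"type":"number"}},"required":["plan"]}

```bash
mkdir -p pics; python3 - <<'E'
from cell import readout, viewer
import cv2,numpy as np
for n in("scene","top"):
    d=viewer.read_camera(n); cv2.imwrite(f"pics/{n}0.png",d["img"][:,:,::-1]); np.savez(n+"0.npz",**d)
    print(n,d["intrinsics"].tolist(),d["cam_to_world"].round(4).tolist())
s=readout.read_state(); print(s)
E
```

```text
scene [[467.896044417672, 0.0, 284.14146886394013], [0.0, 467.896044417672, 214.74857280516866], [0.0, 0.0, 1.0]] [[0.5101, -0.4651, 0.7236, -0.2922], [-0.8601, -0.2699, 0.4329, -0.4184], [-0.006, -0.8431, -0.5377, 0.6301], [0.0, 0.0, 0.0, 1.0]]
top [[414.0432084873426, 0.0, 278.318512679986], [0.0, 414.0432084873426, 209.09972812180058], [0.0, 0.0, 1.0]] [[0.0147, -0.9958, 0.09, 0.4476], [-0.9998, -0.0158, -0.0111, 0.05], [0.0125, -0.0898, -0.9959, 1.0381], [0.0, 0.0, 0.0, 1.0]]
{'clock': 0.1, 'joints': array([ 6.05987015e+01,  7.51233265e+00,  8.53209734e+01,  1.62847417e-03,
        8.72638038e+01, -4.89168277e+00]), 'joint_velocities': array([-0.03761746, -0.12727952, -0.08405568, -0.05065463, -0.0436606 ,
       -0.04139707]), 'joint_torque': array([-7.69591367e-06, -5.61342430e+01, -4.93092513e+01,  7.70081906e-02,
        2.92131380e-02, -6.48256992e-05]), 'tool_pos': array([0.24877061, 0.54577761, 0.40379573]), 'ee_rot': array([-1.79903383e+02, -9.90133868e-03,  1.55490297e+02]), 'wrist_force': array([-0.01008124,  0.09747058, -0.77053809]), 'moment': array([-0.01073051,  0.00797708, -0.01696521]), 'gripper_force': 0.0, 'width': 0.09306636663721334}
```

View pics/top0.png

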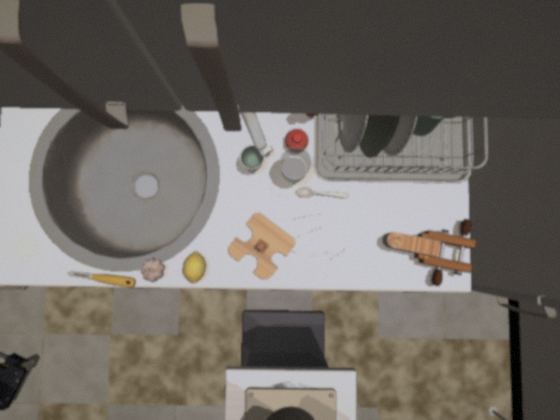

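View pics/scene0.png

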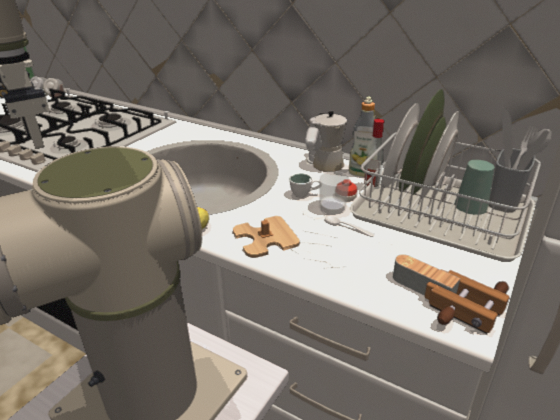

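The top view shows the gauge at about (262,246) with its post at (261,246). The offcut's nose is at (386,241), with the slice running right to the clamp. Next I'll measure both.

```bash
cat > h.py <<'E'
import numpy as np,cv2
def ray(d,uv,z):
    K=d["intrinsics"];T=d["cam_to_world"]
    uv=np.atleast_2d(np.asarray(uv,float))
    r=np.c_[uv,np.ones(len(uv))]@np.linalg.inv(K).T@T[:3,:3].T
    return T[:3,3]+r*((z-T[2,3])/r[:,2])[:,None]
def proj(d,p):
    T=np.linalg.inv(d["cam_to_world"]);p=np.atleast_2d(p)
    c=p@T[:3,:3].T+T[:3,3];q=c@d["intrinsics"].T
    return q[:,:2]/q[:,2:]
def rectify(d,x0,x1,y0,y1,z,s):
    # metric ground picture: s px/m, column = (y1-y)*s, row=(x1-x)*s
    P=np.array([[x1,y1,z],[x1,y0,z],[x0,y0,z],[x0,y1,z]])
    w,h=int((y1-y0)*s),int((x1-x0)*s)
    H=cv2.getPerspectiveTransform(proj(d,P).astype(np.float32),np.float32([[0,0],[w,0],[w,h],[0,h]]))
    return cv2.warpPerspective(d["img"],H,(w,h),flags=cv2.INTER_CUBIC)
E
python3 - <<'E'
from h import *
d=dict(np.load("top0.npz"))
a=rectify(d,.26,.50,-.02,.2,.010,1500); b=rectify(d,.26,.46,-.42,-.18,.046,1500)
h=max(a.shape[0],b.shape[0]); pad=lambda i:cv2.copyMakeBorder(i,0,h-i.shape[0],0,10,0)
cv2.imwrite("pics/rect.png",np.hstack([pad(a),pad(b)])[:,:,::-1])
hsv=cv2.cvtColor(d["img"],cv2.COLOR_RGB2HSV)
m=cv2.inRange(hsv,(5,70,60),(25,255,255)); m[:,:220]=0;m[:205]=0;m[285:]=0;m[:,310:]=0
c=max(cv2.findContours(m,0,1)[0],key=cv2.contourArea)
print(cv2.contourArea(c),cv2.minAreaRect(c)); 
r=cv2.minAreaRect(ray(d,c[:,0],.01)[:,:2].astype(np.float32));print(r)
for n,uv,z in(("tumbler",(294,170),0),("spoon",(320,193),0),("lemon",(194,267),0.03)):print(n,ray(d,uv,z))
E
```

```text
1812.5 ((260.8000183105469, 246.1000213623047), (50.20000076293945, 50.40000534057617), 36.869895935058594)
((0.4483044743537903, 0.0802178829908371), (0.12399231642484665, 0.12387058138847351), 53.937034606933594)
tumbler [[6.41749153e-01 4.82506443e-05 0.00000000e+00]]
spoon [[ 0.58395388 -0.0664145   0.        ]]
lemon [[0.39548158 0.23974503 0.03      ]]
```

View pics/rect.png

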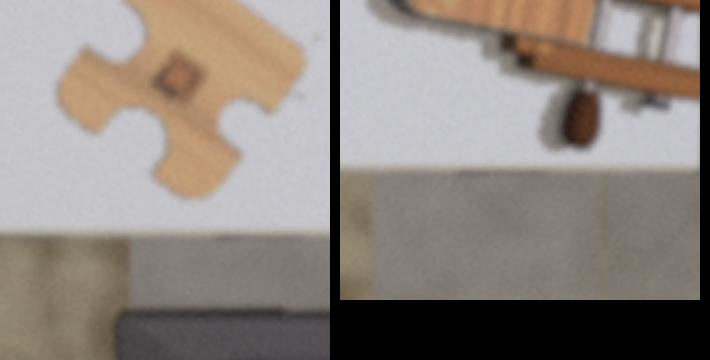

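The rectified crop shows the gauge's post at (178,75). Its mouths face up-left, down-left and down-right, and the down-right one is visibly the smallest. The offcut crop was too low, so I'll redo both windows and measure the mouths and the nose.

```bash
python3 - <<'E'
from h import *
d=dict(np.load("top0.npz"))
s=2000
a=rectify(d,.35,.55,-.02,.18,.010,s); b=rectify(d,.35,.55,-.42,-.22,.046,s)
cv2.imwrite("pics/rect2.png",np.hstack([a,b])[:,:,::-1])
# gauge mask: saturation threshold mid-way
S=cv2.cvtColor(a,cv2.COLOR_RGB2HSV)[:,:,1].astype(int)
g=cv2.GaussianBlur((a[:,:,2].astype(np.float32)),(0,0),2)
hi=np.percentile(g,90); lo=np.median(g[S>100]); print(hi,lo)
m=(g<(hi+lo)/2).astype(np.uint8)
c=max(cv2.findContours(m,0,1)[0],key=cv2.contourArea)[:,0]
P=np.c_[.55-c[:,1]/s,.18-c[:,0]/s]
(cx,w,ang)=cv2.minAreaRect(P.astype(np.float32)); print("gauge",cx,w,ang)
cx=np.array(cx)
# local frame at angle ang; radial direction profiles
for k in range(4):
    t=np.radians(ang+90*k); u=np.array([np.cos(t),np.sin(t)]); v=np.array([-u[1],u[0]])
    q=np.c_[(P-cx)@u,(P-cx)@v]
    sel=(q[:,0]<52)&(abs(q[:,1])<.03)&(q[:,0]>.02)&(q[:,0]<.056)
    if sel.sum()<20: print(k,ang+90*k,"none",sel.sum());continue
    qq=q[sel]; leg=qq[(qq[:,0]>.049)&(qq[:,0]<.057)]
    wd=(leg[leg[:,1]>0,1].mean()-leg[leg[:,1]<0,1].mean())
    print(k,round(ang+90*k,1),"depth x",qq[:,0].min().round(4),"width",wd.round(4),"mid",(leg[leg[:,1]>0,1].mean()+leg[leg[:,1]<0,1].mean())/2)
E
```

```text
203.83282 86.338554
gauge (0.4480339586734772, 0.08066347241401672) (0.12615805864334106, 0.12684719264507294) 53.8925666809082
0 53.9 depth x 0.0314 width 0.0396 mid -0.0003057143329607548
1 143.9 depth x 0.0283 width 0.046 mid -0.00015684103683106208
2 233.9 depth x 0.0338 width 0.0337 mid 0.0006750333653388219
3 323.8925666809082 none 0
```

View pics/rect2.png

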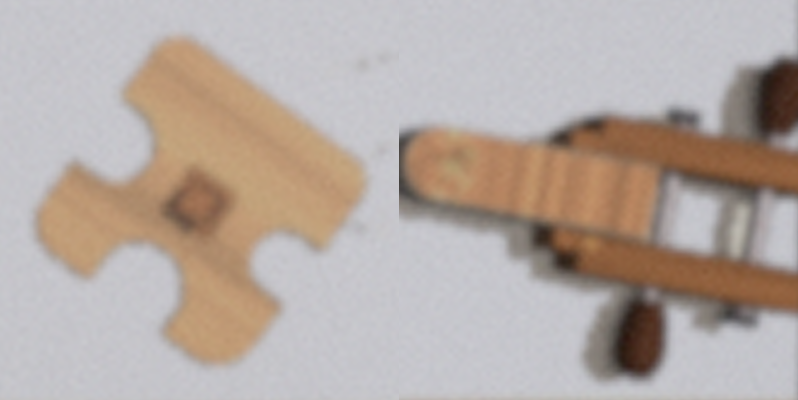

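```bash
python3 - <<'E'
from h import *
d=dict(np.load("top0.npz"))
s=2000;x1,y1=.55,-.17
b=rectify(d,.35,x1,-.37,y1,.046,s)
S=cv2.GaussianBlur(cv2.cvtColor(b,cv2.COLOR_RGB2HSV)[:,:,1].astype(np.float32),(0,0),2)
lv=S[150:180,130:200]; 
for (r,c) in [(165,150),(165,200)]:print(S[r,c])
m=(S>np.median(lv)/2).astype(np.uint8)
c=max(cv2.findContours(m,0,1)[0],key=cv2.contourArea)[:,0]
P=np.c_[x1-c[:,1]/s,y1-c[:,0]/s]
tip=P[np.argmax(P[:,1])];print("tip",tip)
# sides: points 25..60 mm behind tip
q=P-tip; back=-q[:,1]
for it in range(1):
    L=P[(back>.025)&(back<.06)&(q[:,0]>.0)];R=P[(back>.025)&(back<.06)&(q[:,0]<-.0)]
    fl=np.polyfit(L[:,1],L[:,0],1);fr=np.polyfit(R[:,1],R[:,0],1);print(fl,fr)
    sl=(fl[0]+fr[0])/2;th=np.arctan2(-sl,-1);u=np.array([np.cos(th),np.sin(th)]);v=np.array([-u[1],u[0]])
    lat=((L@v).mean(),(R@v).mean());print("yaw",np.degrees(th),"width",lat[0]-lat[1])
    mid=sum(lat)/2;tipa=np.min((P@u)[abs(P@v-mid)<.004]);rad=abs(lat[0]-lat[1])/2
    n=u*(tipa+rad)+v*mid;print("nose from tip",n)
    F=P[(P@u)<tipa+rad*.8];A=np.c_[2*F,np.ones(len(F))];sol=np.linalg.lstsq(A,(F**2).sum(1),rcond=None)[0]
    print("circle",sol[:2],np.sqrt(sol[2]+sol[:2]@sol[:2]))
# post top of gauge, scene + lateral of yaw
o=cv2.cvtColor(d["img"],cv2.COLOR_RGB2HSV)
E
```

```text
96.507805
116.15012
tip [ 0.4725 -0.2215]
[0.17438802 0.52748047] [0.19831933 0.49641427]
yaw -169.44380700344388 width 0.006848750736108911
nose from tip [ 0.48030469 -0.26072862]
circle [ 0.45594265 -0.2441135 ] 0.02969975142340478
```

```bash
python3 - <<'E'
from h import *
d=dict(np.load("top0.npz"))
s=2000;x1,y1=.55,-.17
b=rectify(d,.35,x1,-.37,y1,.046,s)
S=cv2.GaussianBlur(cv2.cvtColor(b,cv2.COLOR_RGB2HSV)[:,:,1].astype(np.float32),(0,0),2)
m=(S>55).astype(np.uint8)
c=max(cv2.findContours(m,0,1)[0],key=cv2.contourArea)[:,0]
P=np.c_[x1-c[:,1]/s,y1-c[:,0]/s]
th=np.radians(-100.5)
for it in range(4):
    u=np.array([np.cos(th),np.sin(th)]);v=np.array([-u[1],u[0]])
    a=P@u;l=P@v;a0=a.min();mid=np.median(l[(a<a0+.03)]) if it==0 else mid
    k=(a>a0+.022)&(a<a0+.058)
    fl=np.polyfit(a[k&(l>mid)],l[k&(l>mid)],1);fr=np.polyfit(a[k&(l<mid)],l[k&(l<mid)],1)
    sl=(fl[0]+fr[0])/2;am=a0+.02
    mid=(np.polyval(fl,am)+np.polyval(fr,am))/2;w=np.polyval(fl,am)-np.polyval(fr,am)
    th+=np.arctan(sl) if it<3 else 0
    print(np.degrees(th),fl,fr,"w",w)
tipa=a[abs(l-mid)<.004].mean();n=u*(tipa+w/2)+v*mid;print("nose",n,u*tipa+v*mid)
F=P[a<tipa+w*.4];sol=np.linalg.lstsq(np.c_[2*F,np.ones(len(F))],(F**2).sum(1),rcond=None)[0]
print("circle",sol[:2],np.sqrt(sol[2]+sol[:2]@sol[:2]))
# scene view check
e=dict(np.load("scene0.npz"));print("proj scene nose top",proj(e,[[n[0],n[1],.046],[.448,.081,.044]]),proj(d,[[.448,.081,.044]]))
g=cv2.cvtColor(d["img"],cv2.COLOR_RGB2GRAY)[236:256,250:272];r,cc=np.where(g<g.min()+25);print(cc.mean()+250,r.mean()+236,ray(d,(cc.mean()+250,r.mean()+236),.044))
E
```

```text
-100.90315262716278 [0.01133799 0.51950897] [-0.0254109   0.48927066] w 0.035812560552241746
-100.91970124697508 [0.01837364 0.51956366] [-0.0189513   0.48929634] w 0.035796213263273924
-100.91970278484983 [0.01866248 0.51956646] [-0.01866253  0.48929371] w 0.03579619448526605
-100.91970278484983 [0.0186625  0.51956646] [-0.0186625   0.48929371] w 0.035796194483662946
nose [ 0.45581105 -0.3002227 ] [ 0.45920154 -0.28264867]
circle [ 0.46210657 -0.2602294 ] 0.03054157330585359
proj scene nose top [[430.42482789 272.93347309]
 [262.8875257  221.39480135]] [[260.1611845  246.07716599]]
259.60655737704917 247.13114754098362 [[0.44547221 0.08227786 0.044     ]]
```

```bash
python3 - <<'E'
from h import *
d=dict(np.load("top0.npz"))
s=2000;x1,y1=.55,-.17
b=rectify(d,.35,x1,-.37,y1,.046,s)
S=cv2.GaussianBlur(cv2.cvtColor(b,cv2.COLOR_RGB2HSV)[:,:,1].astype(np.float32),(0,0),2)
c=max(cv2.findContours((S>55).astype(np.uint8),0,1)[0],key=cv2.contourArea)[:,0]
P=np.c_[x1-c[:,1]/s,y1-c[:,0]/s]
th=np.radians(-100.92);u=np.array([np.cos(th),np.sin(th)]);v=np.array([-u[1],u[0]]);a=P@u;l=P@v;a0=a.min()
al=np.array([a0+.02,a0+.05]);print((.01866*al+.519566)-(-.01866*al+.489294))
mid=(.519566+.489294)/2
n=u*(a0+.0179)+v*mid;print("nose",n)
F=P[a<a0+.014];sol=np.linalg.lstsq(np.c_[2*F,np.ones(len(F))],(F**2).sum(1),rcond=None)[0]
print("circle",sol[:2],np.sqrt(sol[2]+sol[:2]@sol[:2]))
e=dict(np.load("scene0.npz"))
for nn in(n,):
    t=nn-u*.019;print(proj(e,[[*t,.046],[*t,0]]),proj(d,[[*t,.046],[*t,0]]))
i=d["img"]
for r in(240,):print(i[r,378:396].tolist())
E
```

```text
[0.0357946 0.0369142]
nose [ 0.46766093 -0.23879649]
circle [ 0.46780304 -0.23897366] 0.017631365788897027
[[393.41264467 255.98333781]
 [390.77939884 273.5128525 ]] [[385.9032582  238.19650516]
 [380.93111471 238.55983307]]
[[146, 141, 135], [141, 135, 127], [137, 131, 125], [125, 120, 114], [105, 102, 97], [76, 73, 71], [68, 65, 63], [70, 66, 66], [88, 81, 75], [126, 107, 93], [155, 121, 95], [165, 123, 94], [170, 126, 95], [174, 128, 97], [177, 131, 97], [180, 133, 99], [179, 138, 104], [179, 144, 107]]
```

```bash
cat >> h.py <<'E'
def go(p0,Y0,p1,Y1):
    """shift (m) and roll units in the tool frame at p0,Y0 (tool down)"""
    d=np.array(p1)-np.array(p0);c,s=np.cos(np.radians(Y0)),np.sin(np.radians(Y0))
    return np.round([d[0]*c+d[1]*s,d[0]*s-d[1]*c,-d[2],np.radians(Y0-Y1)/.5],4)
def chain(*st):
    for a,b in zip(st,st[1:]): print(b,go(a[:3],a[3],b[:3],b[3]).tolist())
E
python3 - <<'E'
from h import *
chain((.249,.546,.405,155.5),(.35,.31,.33,126.8),(.448,.0805,.28,98.2),(.448,.0805,.26,69.5),(.448,.0805,.235,53.9),(.448,.0805,.201,53.9))
E
```

```text
(0.35, 0.31, 0.33, 126.8) [-0.1898, -0.1729, 0.075, 1.0018]
(0.448, 0.0805, 0.28, 98.2) [-0.2425, -0.059, 0.05, 0.9983]
(0.448, 0.0805, 0.26, 69.5) [0.0, 0.0, 0.02, 1.0018]
(0.448, 0.0805, 0.235, 53.9) [0.0, 0.0, 0.025, 0.5445]
(0.448, 0.0805, 0.201, 53.9) [0.0, 0.0, 0.034, 0.0]
```

Emit:
{"name": "step_arm", "arguments": {
  "plan": [-0.19, -0.173, 0.075, 1, 1, -0.19, -0.173, 0.075, 1, 1, -0.19, -0.173, 0.075, 1, 1, -0.19, -0.173, 0.075, 1, 1, -0.19, -0.173, 0.075, 1, 1, -0.19, -0.173, 0.075, 1, 1, -0.19, -0.173, 0.075, 1, 1, -0.19, -0.173, 0.075, 1, 1]
}}

```text
clock: 0.77
tool_pos: [0.3506, 0.3064, 0.3277]
ee_rot: [-179.8, 0.1, 126.6]
wrist_force: [-0.7, -0.1, -0.0]
width: 0.0932
gripper_force: 0.0
```

Emit:
{"name": "step_arm", "arguments": {
  "plan": [-0.2425, -0.059, 0.05, 1, 0.5, -0.2425, -0.059, 0.05, 1, 0.5, -0.2425, -0.059, 0.05, 1, 0.5, -0.2425, -0.059, 0.05, 1, 0.5, -0.2425, -0.059, 0.05, 1, 0.5, -0.2425, -0.059, 0.05, 1, 0.5, -0.2425, -0.059, 0.05, 1, 0.5]
}}

```text
clock: 1.35
tool_pos: [0.4495, 0.0761, 0.2788]
ee_rot: [-180.0, 0.1, 98.0]
wrist_force: [0.6, 0.4, 0.2]
width: 0.0509
gripper_force: 0.0
```

Emit:
{"name": "step_arm", "arguments": {
  "plan": [0, 0, 0.01, 1, 0.5, 0, 0, 0.01, 1, 0.5, 0, 0, 0.01, 1, 0.5, 0, 0, 0.01, 1, 0.5, 0, 0, 0.01, 1, 0.5]
}}

```text
clock: 1.77
tool_pos: [0.4483, 0.0812, 0.2698]
ee_rot: [-180.0, -0.0, 69.2]
wrist_force: [-0.5, 0.5, 0.7]
width: 0.0466
gripper_force: 0.0
```

Emit:
{"name": "step_arm", "arguments": {
  "plan": [0, 0, 0.01, 0.55, 0.5, 0, 0, 0.01, 0.55, 0.5, 0, 0, 0.01, 0.55, 0.5, 0, 0, 0.01, 0.55, 0.5]
}}

```text
clock: 2.1
tool_pos: [0.4482, 0.0811, 0.2598]
ee_rot: [-180.0, -0.0, 54.0]
wrist_force: [-1.2, 0.7, 0.6]
width: 0.0468
gripper_force: 0.0
```

Emit:
{"name": "step_arm", "arguments": {
  "plan": [0, 0, 0.03, 0, 0.5, 0, 0, 0.05, 0, 0.5, 0, 0, 0.058, 0, 0.5, 0, 0, 0.058, 0, 0.4, 0, 0, 0.058, 0, 0.3, 0, 0, 0.058, 0, 0.1, 0, 0, 0.058, 0, 0.1, 0, 0, 0.058, 0, 0, 0, 0, 0.058, 0, 0, 0, 0, 0.058, 0, 0],
  "grip_force": 15
}}

```text
clock: 2.93
tool_pos: [0.449, 0.0803, 0.203]
ee_rot: [179.9, -0.1, 53.8]
wrist_force: [-1.3, -0.6, 7.8]
width: 0.0159
gripper_force: 15.0
```

```bash
cat > look.py <<'E'
import sys
from h import *
from cell import readout,viewer
n=sys.argv[1];o=[]
for c in("scene","top"):
    d=viewer.read_camera(c);np.savez(f"{c}{n}.npz",**d);o.append(d)
s=readout.read_state();print(s["clock"],s["tool_pos"].round(4),s["ee_rot"].round(2),s["wrist_force"].round(1),s["moment"].round(2),round(s["width"],4),s["gripper_force"])
a=cv2.resize(o[0]["img"][190:340,200:500],None,fx=2,fy=2,interpolation=2)
b=cv2.resize(o[1]["img"][170:310,190:490],None,fx=2,fy=2,interpolation=2)
cv2.imwrite(f"pics/{n}.png",np.vstack([a,b])[:,:,::-1])
E
python3 look.py 1
```

```text
3.0333 [0.449  0.0803 0.203 ] [ 1.799e+02 -8.000e-02  5.380e+01] [-0.5 -0.   6.8] [-0.08  0.22  0.02] 0.0159 15.000902563333511
```

View pics/1.png

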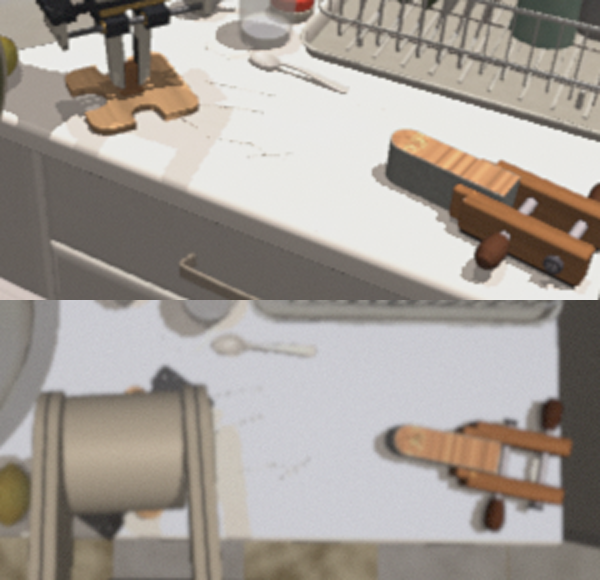

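The grasp holds: in the scene half the fingers straddle the post at (130,75), the width reads 15.9 mm and the gauge lies flat. The offcut's nose top is at (395,145) in the same half. I'll carry the gauge to the offcut and try mouth 3 first, since it measured smallest.

```bash
python3 - <<'E'
from h import *
N=np.array([.4677,-.239]);u=np.array([-.1894,-.982])
C=lambda s:tuple(N-u*(.052+s))
print(C(.055))
chain((.4485,.0805,.2018,53.8),(.4485,.0805,.2118,79.1),(.45,-.10,.2118,79.1),(*C(.055),.2118,79.1),(*C(.03),.2028,79.1))
E
```

```text
(np.float64(0.4879658), np.float64(-0.133926))
(0.4485, 0.0805, 0.2118, 79.1) [0.0, 0.0, -0.01, -0.8831]
(0.45, -0.1, 0.2118, 79.1) [-0.177, 0.0356, -0.0, 0.0]
(np.float64(0.4879658), np.float64(-0.133926), 0.2118, 79.1) [-0.0261, 0.0437, -0.0, 0.0]
(np.float64(0.4832308), np.float64(-0.158476), 0.2028, 79.1) [-0.025, -0.0, 0.009, 0.0]
```

Emit:
{"name": "step_arm", "arguments": {
  "plan": [0, 0, -0.01, 0, 0, 0, 0, -0.01, 0, 0, 0, 0, -0.01, -0.25, 0, 0, 0, -0.01, -0.5, 0, 0, 0, -0.01, -0.75, 0, 0, 0, -0.01, -0.883, 0, 0, 0, -0.01, -0.883, 0, 0, 0, -0.01, -0.883, 0]
}}

```text
clock: 3.7
tool_pos: [0.4481, 0.0803, 0.2117]
ee_rot: [-180.0, 0.0, 78.9]
wrist_force: [-0.4, -0.2, -1.6]
width: 0.0158
gripper_force: 15.0
```

Emit:
{"name": "step_arm", "arguments": {
  "plan": [-0.035, 0.007, 0, 0, 0, -0.07, 0.014, 0, 0, 0, -0.105, 0.021, 0, 0, 0, -0.14, 0.028, 0, 0, 0, -0.17, 0.05, 0, 0, 0, -0.19, 0.07, 0, 0, 0, -0.203, 0.0793, 0, 0, 0, -0.203, 0.0793, 0, 0, 0, -0.203, 0.0793, 0, 0, 0]
}}

```text
clock: 4.45
tool_pos: [0.4876, -0.1348, 0.2116]
ee_rot: [-180.0, -0.0, 78.9]
wrist_force: [0.0, -0.3, -1.6]
width: 0.0155
gripper_force: 15.0
```

Emit:
{"name": "step_arm", "arguments": {
  "plan": [0, 0, 0.004, 0, 0, 0, 0, 0.008, 0, 0, 0, 0, 0.008, 0, 0, 0, 0, 0.008, 0, 0]
}}

```text
clock: 4.78
tool_pos: [0.4872, -0.1332, 0.2032]
ee_rot: [-179.9, -0.0, 79.1]
wrist_force: [0.2, -0.3, -1.9]
width: 0.0158
gripper_force: 15.0
```

```bash
python3 look.py 2
```

```text
4.8833 [ 0.4874 -0.1335  0.2035] [-1.7996e+02 -1.0000e-02  7.9120e+01] [ 1.   0.6 -2.8] [-0.09  0.1  -0.  ] 0.0158 14.999589174985886
```

View pics/2.png

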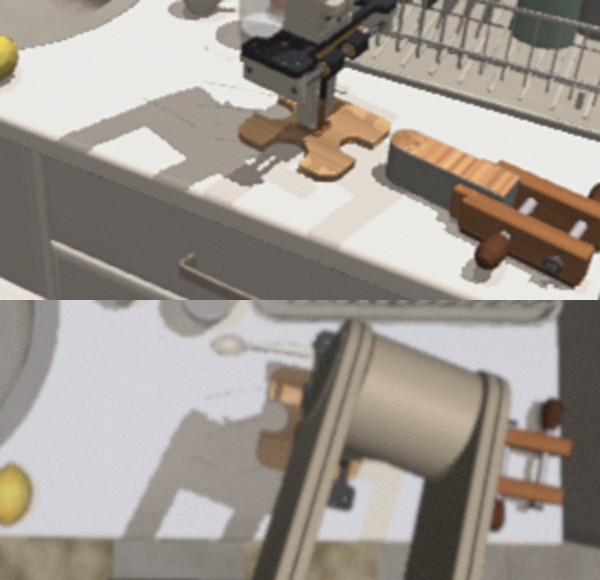

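Mouth 3 faces the nose. In the scene half its opening is at about (350,165) and the nose tip at (392,160), so they line up. The approach can start slowly.

Emit:
{"name": "step_arm", "arguments": {
  "plan": [-0.01, 0, 0, 0, 0, -0.02, 0, 0, 0, 0, -0.025, 0, 0, 0, 0, -0.028, 0, 0, 0, 0, -0.029, 0, 0, 0, 0, -0.03, 0, 0, 0, 0, -0.031, 0, 0, 0, 0, -0.032, 0, 0, 0, 0]
}}

```text
clock: 5.55
tool_pos: [0.4815, -0.1655, 0.2037]
ee_rot: [-180.0, -0.0, 79.1]
wrist_force: [0.5, 0.9, -1.3]
width: 0.0157
gripper_force: 15.0
```

Emit:
{"name": "step_arm", "arguments": {
  "plan": [-0.0005, 0, 0, 0, 0, -0.001, 0, 0, 0, 0, -0.0015, 0, 0, 0, 0, -0.002, 0, 0, 0, 0, -0.002, 0, 0, 0, 0]
}}

```text
clock: 5.97
tool_pos: [0.4813, -0.1673, 0.2038]
ee_rot: [180.0, -0.0, 79.1]
wrist_force: [0.1, 1.1, -1.5]
width: 0.0157
gripper_force: 15.0
```

Emit:
{"name": "step_arm", "arguments": {
  "plan": [-0.0007, 0, 0, 0, 0, -0.0014, 0, 0, 0, 0, -0.002, 0, 0, 0, 0, -0.0025, 0, 0, 0, 0, -0.0025, 0, 0, 0, 0]
}}

```text
clock: 6.38
tool_pos: [0.4811, -0.1696, 0.2039]
ee_rot: [179.9, -0.0, 79.1]
wrist_force: [3.7, 4.1, -2.9]
width: 0.0163
gripper_force: 15.1
```

Contact came at about 19 mm short with a light 5 N, and the push has a sideways part. I'll centre the gauge a little and press lightly again.

Emit:
{"name": "step_arm", "arguments": {
  "plan": [0, 0.0005, 0, 0, 0, 0, 0.001, 0, 0, 0, 0, 0.0015, 0, 0, 0, 0, 0.0015, 0, 0, 0]
}}

```text
clock: 6.72
tool_pos: [0.4823, -0.1703, 0.2038]
ee_rot: [180.0, 0.0, 79.1]
wrist_force: [2.5, 2.2, -2.2]
width: 0.0161
gripper_force: 15.0
```

Emit:
{"name": "step_arm", "arguments": {
  "plan": [-0.0005, 0, 0, 0, 0, -0.001, 0, 0, 0, 0, -0.001, 0, 0, 0, 0]
}}

```text
clock: 6.97
tool_pos: [0.4821, -0.1712, 0.2038]
ee_rot: [180.0, -0.0, 79.1]
wrist_force: [3.5, 3.2, -1.3]
width: 0.0159
gripper_force: 15.0
```

Emit:
{"name": "step_arm", "arguments": {
  "plan": [0, 0.0007, 0, 0, 0, 0, 0.0014, 0, 0, 0, 0, 0.002, 0, 0, 0, 0, 0.002, 0, 0, 0]
}}

```text
clock: 7.3
tool_pos: [0.4836, -0.1715, 0.2035]
ee_rot: [-179.9, -0.0, 79.1]
wrist_force: [-1.7, 2.8, -0.3]
width: 0.0163
gripper_force: 15.0
```

Emit:
{"name": "step_arm", "arguments": {
  "plan": [-0.0005, 0, 0, 0, 0, -0.001, 0, 0, 0, 0, -0.001, 0, 0, 0, 0]
}}

```text
clock: 7.55
tool_pos: [0.4835, -0.172, 0.2035]
ee_rot: [-179.9, -0.1, 79.1]
wrist_force: [-1.1, 7.9, 1.0]
width: 0.0161
gripper_force: 15.0
```

Mouth 3 stops on both legs: 8 N square on, about 20 mm short. So it is the small one. I'll back off, lift, turn 90° and try mouth 2.

```bash
python3 - <<'E'
from h import *
N=np.array([.4699,-.2427]);u=np.array([-.1894,-.982])
C=lambda s:tuple((N-u*(.052+s)).round(4))
chain((.4835,-.172,.2035,79.1),(*C(.06),.2035,79.1),(.45,-.10,.2135,79.1),(.45,-.10,.2135,169.1),(*C(.05),.2115,169.1),(*C(.05),.2035,169.1),(*C(.025),.2035,169.1))
E
```

```text
(np.float64(0.4911), np.float64(-0.1327), 0.2035, 79.1) [0.04, 0.0, -0.0, 0.0]
(0.45, -0.1, 0.2135, 79.1) [0.0243, -0.0465, -0.01, 0.0]
(0.45, -0.1, 0.2135, 169.1) [0.0, 0.0, -0.0, -3.1416]
(np.float64(0.4892), np.float64(-0.1425), 0.2115, 169.1) [-0.0465, -0.0343, 0.002, 0.0]
(np.float64(0.4892), np.float64(-0.1425), 0.2035, 169.1) [0.0, 0.0, 0.008, 0.0]
(np.float64(0.4845), np.float64(-0.1671), 0.2035, 169.1) [-0.0, -0.025, -0.0, 0.0]
```

Emit:
{"name": "step_arm", "arguments": {
  "plan": [0.01, 0, 0, 0, 0, 0.025, 0, 0, 0, 0, 0.04, 0, 0, 0, 0, 0.04, 0, -0.01, 0, 0, 0.055, -0.025, -0.01, 0, 0, 0.065, -0.045, -0.01, 0, 0, 0.065, -0.045, -0.01, -0.25, 0, 0.065, -0.045, -0.01, -0.5, 0, 0.065, -0.045, -0.01, -0.75, 0, 0.065, -0.045, -0.01, -1, 0]
}}

```text
clock: 8.38
tool_pos: [0.4521, -0.1006, 0.2145]
ee_rot: [180.0, 0.1, 108.1]
wrist_force: [-0.5, 0.1, -1.7]
width: 0.0161
gripper_force: 15.0
```

Emit:
{"name": "step_arm", "arguments": {
  "plan": [0, 0, 0, -0.25, 0, 0, 0, 0, -0.5, 0, 0, 0, 0, -0.75, 0, 0, 0, 0, -1, 0]
}}

```text
clock: 8.72
tool_pos: [0.4521, -0.1007, 0.2144]
ee_rot: [-180.0, 0.1, 136.7]
wrist_force: [-0.8, -0.6, -1.0]
width: 0.0158
gripper_force: 15.0
```

Emit:
{"name": "step_arm", "arguments": {
  "plan": [0, 0, 0, -0.25, 0, 0, 0, 0, -0.5, 0, 0, 0, 0, -0.75, 0, 0, 0, 0, -1, 0]
}}

```text
clock: 9.05
tool_pos: [0.4521, -0.1007, 0.2144]
ee_rot: [-179.9, 0.1, 165.4]
wrist_force: [0.4, 0.8, -1.6]
width: 0.016
gripper_force: 15.0
```

Emit:
{"name": "step_arm", "arguments": {
  "plan": [0, 0, 0, -0.14, 0, 0, 0, 0, -0.14, 0, 0, 0, 0, -0.14, 0]
}}

```text
clock: 9.3
tool_pos: [0.4521, -0.1005, 0.2143]
ee_rot: [-180.0, 0.1, 168.9]
wrist_force: [-0.4, -0.3, -2.0]
width: 0.0157
gripper_force: 15.0
```

Emit:
{"name": "step_arm", "arguments": {
  "plan": [-0.022, -0.017, 0, 0, 0, -0.0443, -0.0342, 0, 0, 0, -0.0443, -0.0342, 0, 0, 0, -0.0443, -0.0342, 0.006, 0, 0, -0.0443, -0.0342, 0.0106, 0, 0, -0.0443, -0.0342, 0.0106, 0, 0]
}}

```text
clock: 9.8
tool_pos: [0.4883, -0.1418, 0.2023]
ee_rot: [-180.0, -0.1, 169.0]
wrist_force: [-0.1, 0.5, -2.0]
width: 0.0159
gripper_force: 15.0
```

```bash
python3 look.py 3
```

```text
9.9 [ 0.4881 -0.1415  0.2025] [ 1.7998e+02 -8.0000e-02  1.6902e+02] [ 0.4  0.4 -1.6] [ 0.   -0.01  0.  ] 0.0162 14.999691545963287
```

View pics/3.png

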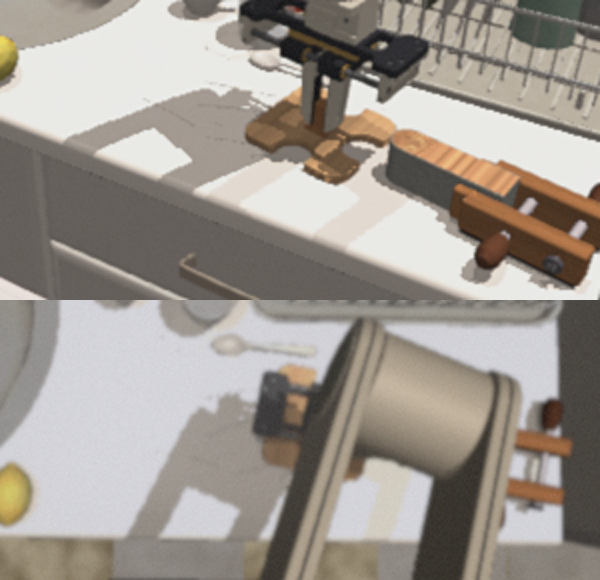

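Mouth 2 now faces the nose, with its opening at about (365,160) beside the tip at (392,160). The gauge is flat.

Emit:
{"name": "step_arm", "arguments": {
  "plan": [0, -0.01, 0.0005, 0, 0, 0, -0.015, 0.001, 0, 0, 0, -0.018, 0.001, 0, 0, 0, -0.02, 0.001, 0, 0, 0, -0.022, 0.001, 0, 0, 0, -0.024, 0.001, 0, 0, 0, -0.026, 0.001, 0, 0, 0, -0.028, 0.001, 0, 0, 0, -0.028, 0.001, 0, 0]
}}

```text
clock: 10.65
tool_pos: [0.4835, -0.17, 0.2022]
ee_rot: [-180.0, 0.0, 169.0]
wrist_force: [-1.0, -0.4, -0.4]
width: 0.0155
gripper_force: 15.0
```

Emit:
{"name": "step_arm", "arguments": {
  "plan": [0, -0.0015, 0, 0, 0, 0, -0.003, 0, 0, 0, 0, -0.0045, 0, 0, 0, 0, -0.006, 0, 0, 0, 0, -0.007, 0, 0, 0, 0, -0.008, 0, 0, 0, 0, -0.009, 0, 0, 0, 0, -0.01, 0, 0, 0]
}}

```text
clock: 11.32
tool_pos: [0.4817, -0.1796, 0.2022]
ee_rot: [180.0, 0.0, 169.0]
wrist_force: [0.7, 0.8, -0.1]
width: 0.016
gripper_force: 15.0
```

Emit:
{"name": "step_arm", "arguments": {
  "plan": [0, -0.001, 0, 0, 0, 0, -0.002, 0, 0, 0, 0, -0.003, 0, 0, 0, 0, -0.004, 0, 0, 0, 0, -0.005, 0, 0, 0, 0, -0.006, 0, 0, 0]
}}

```text
clock: 11.82
tool_pos: [0.4805, -0.1855, 0.2022]
ee_rot: [180.0, 0.0, 169.0]
wrist_force: [0.9, 1.4, -0.6]
width: 0.0161
gripper_force: 15.0
```

Emit:
{"name": "step_arm", "arguments": {
  "plan": [0, -0.001, 0, 0, 0, 0, -0.002, 0, 0, 0, 0, -0.003, 0, 0, 0, 0, -0.004, 0, 0, 0, 0, -0.004, 0, 0, 0]
}}

```text
clock: 12.23
tool_pos: [0.4797, -0.1895, 0.2022]
ee_rot: [-180.0, 0.0, 169.0]
wrist_force: [0.7, 1.3, 0.6]
width: 0.016
gripper_force: 15.0
```

Emit:
{"name": "step_arm", "arguments": {
  "plan": [0, -0.0007, 0, 0, 0, 0, -0.0014, 0, 0, 0, 0, -0.002, 0, 0, 0, 0, -0.002, 0, 0, 0]
}}

```text
clock: 12.57
tool_pos: [0.4794, -0.1914, 0.2022]
ee_rot: [-180.0, 0.0, 169.0]
wrist_force: [-0.0, 0.9, 0.5]
width: 0.016
gripper_force: 15.0
```

Emit:
{"name": "step_arm", "arguments": {
  "plan": [0, -0.0007, 0, 0, 0, 0, -0.0014, 0, 0, 0, 0, -0.002, 0, 0, 0, 0, -0.002, 0, 0, 0]
}}

```text
clock: 12.9
tool_pos: [0.479, -0.1934, 0.2021]
ee_rot: [-180.0, 0.0, 169.0]
wrist_force: [0.1, 0.4, 0.1]
width: 0.016
gripper_force: 15.0
```

Emit:
{"name": "step_arm", "arguments": {
  "plan": [0, -0.0005, 0, 0, 0, 0, -0.001, 0, 0, 0, 0, -0.0015, 0, 0, 0, 0, -0.0015, 0, 0, 0]
}}

```text
clock: 13.23
tool_pos: [0.4787, -0.1948, 0.2022]
ee_rot: [180.0, 0.0, 169.0]
wrist_force: [0.8, 1.0, 0.9]
width: 0.0157
gripper_force: 15.0
```

Emit:
{"name": "step_arm", "arguments": {
  "plan": [0, -0.0005, 0, 0, 0, 0, -0.001, 0, 0, 0, 0, -0.0015, 0, 0, 0, 0, -0.002, 0, 0, 0, 0, -0.002, 0, 0, 0]
}}

```text
clock: 13.65
tool_pos: [0.4787, -0.1955, 0.2023]
ee_rot: [179.8, -0.0, 169.0]
wrist_force: [1.3, 12.0, 4.1]
width: 0.0158
gripper_force: 15.0
```

Mouth 2 bottoms about 3.5 mm past the nose estimate, so it goes deeper than a true fit would. I'll ease off and feel for sideways play.

Emit:
{"name": "step_arm", "arguments": {
  "plan": [0, 0.0015, 0, 0, 0, 0, 0.0025, 0, 0, 0, 0.001, 0.0025, 0, 0, 0, 0.002, 0.0025, 0, 0, 0, 0.0025, 0.0025, 0, 0, 0, 0.0025, 0.0025, 0, 0, 0]
}}

```text
clock: 14.15
tool_pos: [0.4762, -0.194, 0.2022]
ee_rot: [-180.0, 0.0, 169.0]
wrist_force: [0.3, -0.5, -0.0]
width: 0.0159
gripper_force: 15.0
```

Emit:
{"name": "step_arm", "arguments": {
  "plan": [-0.001, 0, 0, 0, 0, -0.002, 0, 0, 0, 0, -0.003, 0, 0, 0, 0, -0.004, 0, 0, 0, 0, -0.005, 0, 0, 0, 0, -0.005, 0, 0, 0, 0]
}}

```text
clock: 14.65
tool_pos: [0.4803, -0.1947, 0.2021]
ee_rot: [180.0, -0.2, 169.0]
wrist_force: [-9.4, 2.5, 10.8]
width: 0.016
gripper_force: 15.0
```

Emit:
{"name": "step_arm", "arguments": {
  "plan": [0.002, 0, 0, 0, 0, 0.004, 0, 0, 0, 0, 0.005, 0, 0, 0, 0, 0.006, 0, 0, 0, 0, 0.007, 0, 0, 0, 0, 0.007, 0, 0, 0, 0]
}}

```text
clock: 15.15
tool_pos: [0.4743, -0.1934, 0.2022]
ee_rot: [-180.0, 0.0, 169.0]
wrist_force: [1.5, -0.5, 0.1]
width: 0.016
gripper_force: 15.0
```

Emit:
{"name": "step_arm", "arguments": {
  "plan": [0.0007, 0, 0, 0, 0, 0.0014, 0, 0, 0, 0, 0.0014, 0, 0, 0, 0]
}}

```text
clock: 15.4
tool_pos: [0.4734, -0.1931, 0.2024]
ee_rot: [-180.0, 0.1, 169.1]
wrist_force: [5.2, -0.4, -0.9]
width: 0.0157
gripper_force: 15.0
```

Mouth 2 shifts about 6 mm from side to side, so it is the large one. I'll withdraw, set the gauge down, take a half-turned grasp for wrist range, and try mouth 1.

Emit:
{"name": "step_arm", "arguments": {
  "plan": [-0.003, 0, 0, 0, 0, -0.003, 0.015, 0, 0, 0, -0.003, 0.035, 0, 0, 0, -0.003, 0.055, 0, 0, 0, -0.003, 0.055, -0.006, 0, 0, 0.02, 0.07, -0.006, 0, 0, 0.0386, 0.0874, -0.006, 0, 0, 0.0386, 0.0874, -0.006, 0, 0, 0.0386, 0.0874, 0, 0, 0, 0.0386, 0.0874, 0.0005, 0, 0]
}}

```text
clock: 16.23
tool_pos: [0.4518, -0.1001, 0.2016]
ee_rot: [180.0, -0.0, 169.1]
wrist_force: [-5.7, 5.7, 10.3]
width: 0.0158
gripper_force: 15.0
```

Emit:
{"name": "step_arm", "arguments": {
  "plan": [0, 0, 0, 0, 0, 0, 0, 0, 0, 0.5, 0, 0, 0, 0, 0.5, 0, 0, 0, 0, 0.5, 0, 0, -0.02, 0, 0.5, 0, 0, -0.045, 0, 0.5, 0, 0, -0.045, 0.25, 0.5, 0, 0, -0.045, 0.5, 0.5, 0, 0, -0.045, 0.75, 0.5, 0, 0, -0.045, 1, 0.5]
}}

```text
clock: 17.07
tool_pos: [0.452, -0.1004, 0.2469]
ee_rot: [180.0, 0.0, 140.0]
wrist_force: [-1.1, -0.2, -0.5]
width: 0.0465
gripper_force: 0.0
```

```bash
python3 look.py 4
```

```text
17.1667 [ 0.4519 -0.1003  0.2467] [-1.8000e+02  2.0000e-02  1.4023e+02] [-0.2  0.2 -0.8] [ 0.01 -0.01 -0.  ] 0.0471 0.0
```

View pics/4.png

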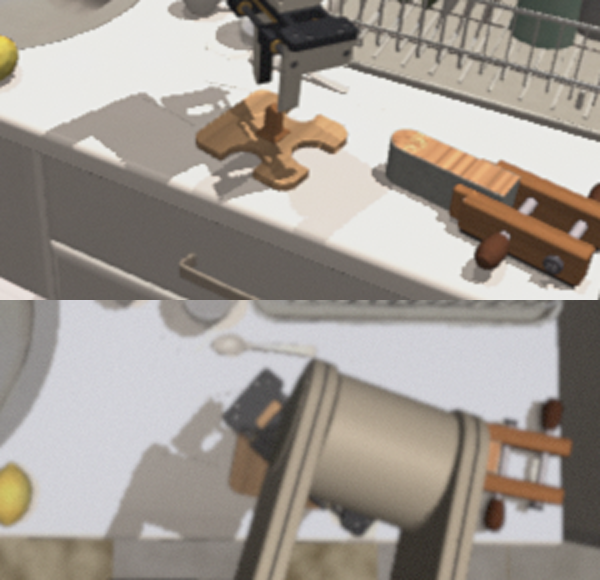

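The gauge lies flat and free, with its post at (272,120) in the scene half and the fingers clear above it. Next is the rest of the half turn and the new grasp.

Emit:
{"name": "step_arm", "arguments": {
  "plan": [0, 0, 0, 0.25, 0.5, 0, 0, 0, 0.5, 0.5, 0, 0, 0, 0.75, 0.5, 0, 0, 0, 1, 0.5]
}}

```text
clock: 17.5
tool_pos: [0.4518, -0.1002, 0.2466]
ee_rot: [-180.0, 0.0, 111.7]
wrist_force: [-1.0, 0.5, -0.3]
width: 0.0465
gripper_force: 0.0
```

Emit:
{"name": "step_arm", "arguments": {
  "plan": [0, 0, 0, 0.25, 0.5, 0, 0, 0, 0.5, 0.5, 0, 0, 0, 0.75, 0.5, 0, 0, 0, 1, 0.5]
}}

```text
clock: 17.83
tool_pos: [0.4518, -0.1002, 0.2466]
ee_rot: [180.0, 0.0, 83.0]
wrist_force: [0.2, 0.3, -0.6]
width: 0.0464
gripper_force: 0.0
```

Emit:
{"name": "step_arm", "arguments": {
  "plan": [0, 0, 0, 0.25, 0.5, 0, 0, 0, 0.5, 0.5, 0, 0, 0, 0.75, 0.5, 0, 0, 0, 1, 0.5]
}}

```text
clock: 18.17
tool_pos: [0.4518, -0.1002, 0.2466]
ee_rot: [180.0, 0.0, 54.4]
wrist_force: [-0.4, -0.7, -0.4]
width: 0.0465
gripper_force: 0.0
```

Emit:
{"name": "step_arm", "arguments": {
  "plan": [0, 0, 0, 0.25, 0.5, 0, 0, 0, 0.5, 0.5, 0, 0, 0, 0.75, 0.5, 0, 0, 0, 1, 0.5]
}}

```text
clock: 18.5
tool_pos: [0.4518, -0.1002, 0.2466]
ee_rot: [180.0, 0.0, 25.7]
wrist_force: [0.4, 0.4, -1.0]
width: 0.0464
gripper_force: 0.0
```

Emit:
{"name": "step_arm", "arguments": {
  "plan": [0, 0, 0, 0.25, 0.5, 0, 0, 0, 0.5, 0.5, 0, 0, 0, 0.75, 0.5, 0, 0, 0, 1, 0.5]
}}

```text
clock: 18.83
tool_pos: [0.4518, -0.1002, 0.2466]
ee_rot: [180.0, 0.0, -2.9]
wrist_force: [-0.3, -0.4, 0.2]
width: 0.0464
gripper_force: 0.0
```

Emit:
{"name": "step_arm", "arguments": {
  "plan": [0, 0, 0, 0.15, 0.5, 0, 0, 0, 0.283, 0.5, 0, 0, 0, 0.283, 0.5, 0, 0, 0, 0.283, 0.5]
}}

```text
clock: 19.17
tool_pos: [0.4518, -0.1001, 0.2466]
ee_rot: [180.0, 0.0, -10.7]
wrist_force: [-0.3, 0.3, 0.7]
width: 0.0461
gripper_force: 0.0
```

Emit:
{"name": "step_arm", "arguments": {
  "plan": [0, 0, 0.025, 0, 0.5, 0, 0, 0.043, 0, 0.5, 0, 0, 0.043, 0, 0.2, 0, 0, 0.043, 0, 0, 0, 0, 0.043, 0, 0, 0, 0, 0.043, 0, 0, 0, 0, 0.043, 0, 0, 0, 0, 0.043, 0, 0]
}}

```text
clock: 19.83
tool_pos: [0.4524, -0.1002, 0.2049]
ee_rot: [180.0, -0.1, -10.9]
wrist_force: [-0.9, 0.1, 2.8]
width: 0.0161
gripper_force: 15.0
```

Emit:
{"name": "step_arm", "arguments": {
  "plan": [0, 0, -0.01, 0, 0, 0, 0, -0.01, -0.25, 0, 0, 0, -0.01, -0.5, 0, 0, 0, -0.01, -0.75, 0, 0, 0, -0.01, -1, 0]
}}

```text
clock: 20.25
tool_pos: [0.4517, -0.1, 0.2144]
ee_rot: [180.0, -0.0, 18.1]
wrist_force: [-0.1, 0.4, -1.2]
width: 0.0158
gripper_force: 15.0
```

Emit:
{"name": "step_arm", "arguments": {
  "plan": [0, 0, 0, -0.25, 0, 0, 0, 0, -0.5, 0, 0, 0, 0, -0.75, 0, 0, 0, 0, -1, 0]
}}

```text
clock: 20.58
tool_pos: [0.4517, -0.0999, 0.2143]
ee_rot: [180.0, -0.0, 46.7]
wrist_force: [0.1, 0.1, -2.6]
width: 0.0159
gripper_force: 15.0
```

Emit:
{"name": "step_arm", "arguments": {
  "plan": [0, 0, 0, -0.25, 0, 0, 0, 0, -0.5, 0, 0, 0, 0, -0.75, 0, 0, 0, 0, -1, 0]
}}

```text
clock: 20.92
tool_pos: [0.4517, -0.1, 0.2143]
ee_rot: [180.0, -0.0, 75.4]
wrist_force: [0.1, 0.4, -2.4]
width: 0.0159
gripper_force: 15.0
```

Emit:
{"name": "step_arm", "arguments": {
  "plan": [0, 0, 0, -0.14, 0, 0, 0, 0, -0.14, 0, 0, 0, 0, -0.14, 0]
}}

```text
clock: 21.17
tool_pos: [0.4518, -0.1, 0.2142]
ee_rot: [180.0, 0.0, 78.9]
wrist_force: [-0.6, 0.8, -1.7]
width: 0.0158
gripper_force: 15.0
```

```bash
python3 - <<'E'
from h import *
N=np.array([.4677,-.2425]);u=np.array([-.1894,-.982])
C=lambda s:tuple((N-u*(.052+s)).round(4))
chain((.4518,-.1001,.2136,79.1),(*C(.05),.2136,79.1),(*C(0),.2025,79.1))
E
```

```text
(np.float64(0.487), np.float64(-0.1423), 0.2136, 79.1) [-0.0348, 0.0425, -0.0, 0.0]
(np.float64(0.4775), np.float64(-0.1914), 0.2025, 79.1) [-0.05, -0.0, 0.0111, 0.0]
```

Emit:
{"name": "step_arm", "arguments": {
  "plan": [-0.01, 0.02, 0, 0, 0, -0.0348, 0.0425, 0, 0, 0, -0.0348, 0.0425, 0, 0, 0, -0.0348, 0.0425, 0.005, 0, 0, -0.0348, 0.0425, 0.0097, 0, 0, -0.0348, 0.0425, 0.0097, 0, 0]
}}

```text
clock: 21.67
tool_pos: [0.4866, -0.1419, 0.2036]
ee_rot: [180.0, -0.0, 78.9]
wrist_force: [1.3, -2.1, -0.8]
width: 0.016
gripper_force: 15.0
```

```bash
python3 look.py 5
```

```text
21.7667 [ 0.4863 -0.1416  0.2036] [-1.7997e+02 -1.0000e-02  7.8970e+01] [ 1.3 -0.  -1.6] [-0.14 -0.1  -0.01] 0.016 15.000278055667877
```

View pics/5.png

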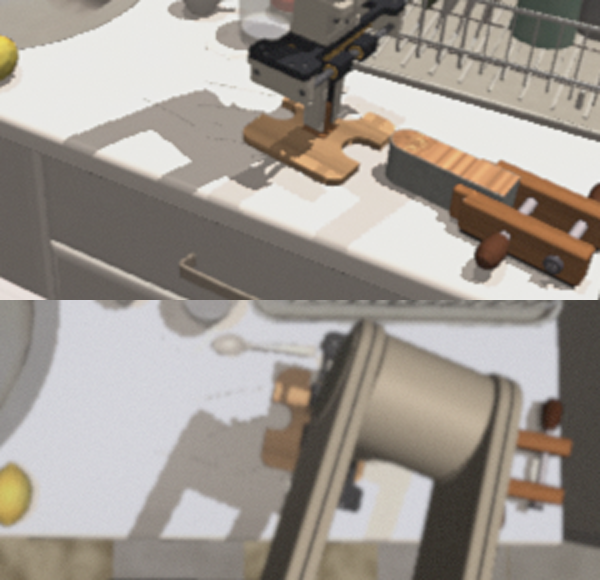

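Mouth 1 now faces the nose, with its opening at (355,150) and the nose tip at (392,160). The gauge is flat.

Emit:
{"name": "step_arm", "arguments": {
  "plan": [-0.01, 0, 0, 0, 0, -0.018, 0, 0, 0, 0, -0.022, 0, 0, 0, 0, -0.025, 0, 0, 0, 0, -0.028, 0, 0, 0, 0, -0.03, 0, 0, 0, 0, -0.032, 0, 0, 0, 0, -0.033, 0, 0, 0, 0]
}}

```text
clock: 22.43
tool_pos: [0.4804, -0.1749, 0.2039]
ee_rot: [-180.0, -0.0, 79.0]
wrist_force: [-0.6, 0.1, -1.0]
width: 0.016
gripper_force: 15.0
```

Emit:
{"name": "step_arm", "arguments": {
  "plan": [-0.001, 0, 0, 0, 0, -0.002, 0, 0, 0, 0, -0.003, 0, 0, 0, 0, -0.004, 0, 0, 0, 0, -0.004, 0, 0, 0, 0]
}}

```text
clock: 22.85
tool_pos: [0.48, -0.1786, 0.2041]
ee_rot: [180.0, -0.0, 79.0]
wrist_force: [3.0, 0.2, -1.1]
width: 0.0157
gripper_force: 15.0
```

A light +x push is building, so I'll shift 1 mm that way and go on.

Emit:
{"name": "step_arm", "arguments": {
  "plan": [0, 0.0005, 0, 0, 0, 0, 0.001, 0, 0, 0, -0.001, 0.001, 0, 0, 0, -0.002, 0.001, 0, 0, 0, -0.002, 0.001, 0, 0, 0]
}}

```text
clock: 23.27
tool_pos: [0.4803, -0.1809, 0.2039]
ee_rot: [-180.0, 0.0, 79.0]
wrist_force: [0.8, -1.0, -1.9]
width: 0.0159
gripper_force: 15.0
```

Emit:
{"name": "step_arm", "arguments": {
  "plan": [-0.001, 0, 0, 0, 0, -0.002, 0, 0, 0, 0, -0.003, 0, 0, 0, 0, -0.003, 0, 0, 0, 0]
}}

```text
clock: 23.6
tool_pos: [0.4798, -0.1839, 0.204]
ee_rot: [180.0, 0.0, 79.0]
wrist_force: [2.3, -0.6, -2.1]
width: 0.0159
gripper_force: 15.0
```

Emit:
{"name": "step_arm", "arguments": {
  "plan": [-0.001, 0, 0, 0, 0, -0.002, 0, 0, 0, 0, -0.003, 0, 0, 0, 0, -0.003, 0, 0, 0, 0]
}}

```text
clock: 23.93
tool_pos: [0.4792, -0.1868, 0.204]
ee_rot: [180.0, 0.0, 79.0]
wrist_force: [1.4, -0.5, -2.6]
width: 0.0161
gripper_force: 15.0
```

Emit:
{"name": "step_arm", "arguments": {
  "plan": [-0.001, 0, 0.0003, 0, 0, -0.002, 0, 0.0006, 0, 0, -0.003, 0, 0.001, 0, 0, -0.003, 0, 0.001, 0, 0]
}}

```text
clock: 24.27
tool_pos: [0.4789, -0.1893, 0.2036]
ee_rot: [180.0, -0.1, 79.0]
wrist_force: [0.6, 4.5, 5.0]
width: 0.0159
gripper_force: 15.0
```

Emit:
{"name": "step_arm", "arguments": {
  "plan": [-0.0005, 0, 0, 0, 0, -0.001, 0, 0, 0, 0, -0.0015, 0, 0, 0, 0, -0.0015, 0, 0, 0, 0]
}}

```text
clock: 24.6
tool_pos: [0.4787, -0.1909, 0.2036]
ee_rot: [180.0, -0.0, 79.0]
wrist_force: [1.4, 4.8, 4.9]
width: 0.0158
gripper_force: 15.0
```

Emit:
{"name": "step_arm", "arguments": {
  "plan": [0, 0, -0.0005, 0, 0, -0.0005, 0, -0.0005, 0, 0, -0.001, 0, -0.0005, 0, 0, -0.001, 0, -0.0005, 0, 0]
}}

```text
clock: 24.93
tool_pos: [0.4783, -0.192, 0.2036]
ee_rot: [180.0, -0.0, 79.0]
wrist_force: [0.9, 3.7, 3.0]
width: 0.0161
gripper_force: 15.0
```

Emit:
{"name": "step_arm", "arguments": {
  "plan": [-0.0005, 0, 0, 0, 0, -0.001, 0, 0, 0, 0, -0.001, 0, 0, 0, 0]
}}

```text
clock: 25.18
tool_pos: [0.4781, -0.1928, 0.2036]
ee_rot: [180.0, -0.0, 79.0]
wrist_force: [2.1, 6.0, 3.5]
width: 0.016
gripper_force: 15.0
```

Emit:
{"name": "step_arm", "arguments": {
  "plan": [-0.0005, 0, 0, 0, 0, -0.001, 0, 0, 0, 0, -0.001, 0, 0, 0, 0]
}}

```text
clock: 25.43
tool_pos: [0.4781, -0.1931, 0.2036]
ee_rot: [180.0, -0.1, 79.0]
wrist_force: [2.5, 11.0, 5.4]
width: 0.0158
gripper_force: 15.0
```

It's home: 11 N with hardly any further travel. I'll ease off a little and feel for rock on both sides.

Emit:
{"name": "step_arm", "arguments": {
  "plan": [0.001, 0, 0, 0, 0, 0.0015, 0, 0, 0, 0, 0.0015, 0.0005, 0, 0, 0, 0.0015, 0.001, 0, 0, 0, 0.0015, 0.0015, 0, 0, 0, 0.0015, 0.0015, 0, 0, 0]
}}

```text
clock: 25.93
tool_pos: [0.4788, -0.1928, 0.2036]
ee_rot: [-179.8, -0.0, 79.0]
wrist_force: [-8.3, 4.6, 12.3]
width: 0.0159
gripper_force: 15.0
```

Emit:
{"name": "step_arm", "arguments": {
  "plan": [0, -0.001, 0, 0, 0, 0, -0.0015, 0, 0, 0, 0, -0.002, 0, 0, 0, 0, -0.0025, 0, 0, 0, 0, -0.0025, 0, 0, 0]
}}

```text
clock: 26.35
tool_pos: [0.4776, -0.1925, 0.2037]
ee_rot: [179.9, 0.0, 79.0]
wrist_force: [6.4, 2.8, -0.4]
width: 0.0155
gripper_force: 15.0
```

It stops both ways within about 1.2 mm in total, so mouth 1 fits without rocking. I'll centre it, press gently home, ease off and release.

Emit:
{"name": "step_arm", "arguments": {
  "plan": [0, 0.0011, 0, 0, 0, 0, 0.0011, 0, 0, 0, -0.0008, 0.0011, 0.0003, 0, 0, -0.0016, 0.0011, 0.0005, 0, 0, -0.0018, 0.0011, 0.0005, 0, 0, -0.0018, 0.0011, 0.0005, 0, 0]
}}

```text
clock: 26.85
tool_pos: [0.4781, -0.1933, 0.2036]
ee_rot: [-180.0, -0.1, 79.0]
wrist_force: [0.0, 12.0, 13.4]
width: 0.0159
gripper_force: 15.0
```

Emit:
{"name": "step_arm", "arguments": {
  "plan": [0.0005, 0, 0, 0, 0, 0.0007, 0, 0, 0, 0, 0.0007, 0, 0, 0, 0]
}}

```text
clock: 27.1
tool_pos: [0.4781, -0.193, 0.2036]
ee_rot: [-180.0, -0.1, 79.0]
wrist_force: [-1.6, 9.2, 11.0]
width: 0.0156
gripper_force: 15.0
```

Emit:
{"name": "step_arm", "arguments": {
  "plan": [0, 0, -0.0007, 0, 0, 0, 0, -0.0007, 0, 0.4, 0, 0, -0.0007, 0, 0.4, 0, 0, -0.0007, 0, 0.4, 0, 0, -0.015, 0, 0.4, 0, 0, -0.05, 0, 0.4, 0, 0, -0.09, 0, 0.4, 0, 0, -0.12, 0, 0.4, 0, 0, -0.14, 0, 0.4]
}}

```text
clock: 27.85
tool_pos: [0.4783, -0.1942, 0.3467]
ee_rot: [179.8, 0.1, 79.0]
wrist_force: [0.6, -1.0, 0.2]
width: 0.0372
gripper_force: 0.0
```

Emit:
{"name": "step_arm", "arguments": {
  "plan": [0.04, 0, 0, 0, 0.4, 0.08, 0, 0, 0, 0.4, 0.12, 0, 0, 0, 0.4, 0.16, 0, 0, 0, 0.4, 0.2, 0, 0, 0, 0.4, 0.24, 0, 0, 0, 0.4, 0.26, 0, 0, 0, 0.4, 0.26, 0, 0, 0, 0.4, 0.26, 0, 0, 0, 0.4]
}}

```text
clock: 28.6
tool_pos: [0.5275, 0.0623, 0.3425]
ee_rot: [-180.0, 0.1, 79.1]
wrist_force: [-0.0, -1.2, -0.6]
width: 0.0371
gripper_force: 0.0
```

```bash
python3 look.py 6; python3 - <<'E'
from h import *
d=dict(np.load("top6.npz"));s=2000
a=rectify(d,.37,.57,-.34,-.04,.010,s);cv2.imwrite("pics/6r.png",a[:,:,::-1])
E
```

```text
28.7 [0.5274 0.0607 0.3426] [-1.7997e+02  5.0000e-02  7.8980e+01] [-0.1 -0.2  0. ] [-0.07  0.1   0.02] 0.0372 0.0
```

View pics/6.png

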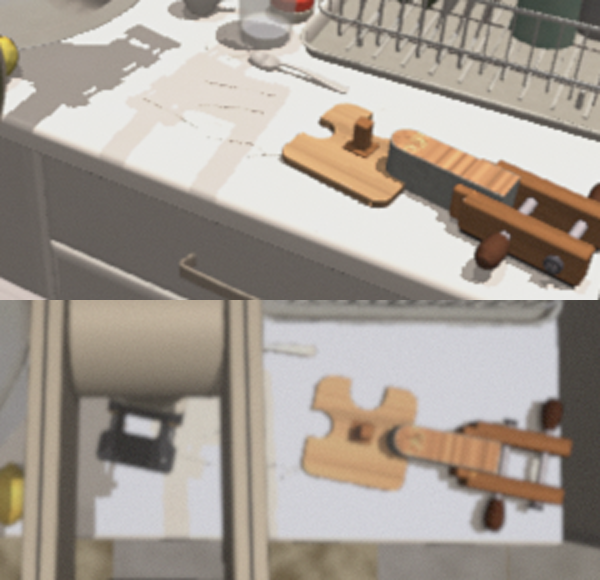

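View pics/6r.png

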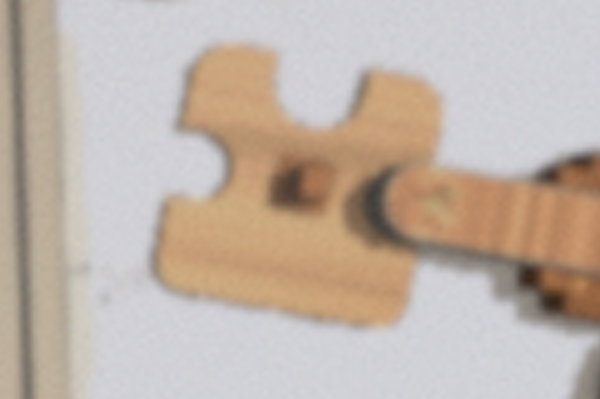

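The gauge sits flat on the nose, with its post at (362,432) in the 6.png top half. In the rectified crop there is a shaded crescent at (355,215) just before the nose, so I'll measure the seat depth numerically.

```bash
python3 - <<'E'
from h import *
d=dict(np.load("top6.npz"));s=2000
a=rectify(d,.37,.57,-.34,-.04,.010,s)
hs=cv2.cvtColor(a,cv2.COLOR_RGB2HSV);S=cv2.GaussianBlur(hs[:,:,1].astype(np.float32),(0,0),2)
m=(S>60).astype(np.uint8);m[:,:120]=0
c=max(cv2.findContours(m,0,1)[0],key=cv2.contourArea)[:,0]
P=np.c_[.57-c[:,1]/s,-.04-c[:,0]/s]
th=np.radians(-100.9);u=np.array([np.cos(th),np.sin(th)]);v=np.array([-u[1],u[0]])
A=P@u;L=P@v
# back edge, front edge (outside offcut), sides
c0=np.array([.4775,-.192]);ca,cl=c0@u,c0@v
k=(A<ca-.055)&(abs(L-cl)<.045)&(abs(L-cl)>.026);print("back",(A[k].mean()-ca),np.degrees(np.arctan(np.polyfit(L[k],A[k],1)[0])))
k=(abs(A-ca-.064)<.008)&(abs(L-cl)<.045)&(abs(L-cl)>.026);print("front",A[k].mean()-ca)
k=(abs(A-ca)<.045)&(abs(A-ca)>.0)&(abs(abs(L-cl)-.064)<.008);
for sg in(1,-1):
    q=k&((L-cl)*sg>0);print("side",sg,np.median((L-cl)[q]),np.polyfit(A[q],L[q],1)[0])
N=np.array([.4677,-.239]);print("nose(vision) from centre",N@u-ca,N@v-cl)
print(a[200:225:8,340:395:5].tolist()[1])
E
```

```text
back -0.06575777606549282 0.13415692711744692
front 0.06050825301348599
side 1 0.06186507088843962 0.008015856703121322
side -1 -0.06287363029282833 0.003358254669447406
nose(vision) from centre 0.04800519483803377 -0.0007357095639002331
[[182, 146, 109], [150, 120, 92], [130, 104, 83], [121, 97, 75], [108, 87, 70], [86, 75, 64], [73, 67, 62], [72, 68, 65], [86, 78, 69], [125, 107, 92], [159, 123, 100]]
```

The plate's measured centre is 50.6 mm from the nose axis. A seated mouth 1 should read about 51 mm, and an unseated one over 52 mm. The contact depths of the three mouths agree with this, so I'm handing the job in.

```bash
python3 -c "
from cell import job_done
print(job_done())"
```

```text
the job is handed in; nothing more can be done
None
```

Mouth 1 (the gauge's -y side) is the match: mouth 3 stopped about 20 mm short and mouth 2 shifted about 6 mm side to side, while mouth 1 went fully home with about 1.2 mm of total side play; I left the gauge seated there, flat on the worktop, and handed the job in (no verdict came back).

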